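Load the bench demagnetiser and hold the plate in its coil slot

ROBOT

A 6-joint arm with a two-finger parallel gripper is mounted at the origin on the work surface; the furniture and walls round the work are solid. World frame = base frame: x ahead of the robot, y to its left, z up, the work surface at z = 0. Lengths are in m, angles in rad, forces in N, time in s.
With the tool pointing down it reaches from about 0.325 to 0.9 m from the base axis. Payload 6.1 kg.
Tool frame: the origin (TCP) lies between the finger pads; the fingertips stand arm.tips_ahead ahead of it and the grasp point (between the pads) lies 8 mm behind it (arm.tips_ahead is the distance from the TCP to the fingertips, in m); z points along the fingers, y is the line along which they close (so a half turn about z gives the same grasp; the last joint's range is limited). The gripper opens to 85 mm and grips with 20 to 120 N. Pads are 22 mm wide; open, the fingers measure 114 mm over their backs; the gripper's body (76 mm by 85 mm) begins 54 mm behind the grasp point. The pads swing forward as they close: fully open they stand 13 mm farther back than shut.
Start: joints at [-1.391, 0.22, 1.526, -0, 1.395, -0.126], TCP at [0.188, -0.596, 0.242] pointing down, gripper open.
Joint ranges: [-2.98, 2.98], [-0.91, 2.08], [0.09, 2.57], [-1.24, 4.39], [0.2, 2.65], [-2.68, 2.68]. Speed limits (rad/s): [2.57, 2.57, 3.01, 3.14, 3.14, 3.14].

INTERFACE

Orientations are given as a unit quaternion [x, y, z, w].
In Python, from bench import status, capture, order, spotter, arm gives the robot as it stands.
- The arm moves only by the tool drive_tool, never from a script. Its argument "targets" is a list of rows, each a list of 3 entries, a list of its own where there are three numbers: the closure, from 0 (fully open) to 1 (shut), then the shift along the tool's x, y, z in mm, then the turn about the tool's z in degrees. In form: [[gripper, [dx, dy, dz], roll], ...]. A call has 1 to 20 rows; each row is the pose to reach, as a shift and turn from the pose commanded when the call began, along the tool's axes at that moment; what a row does not reach only later rows make up. A row lasts 1/8 s, in which the tool goes at most 62.5 mm and 10.7 degrees, less where a joint would pass 70% of its speed; a pose out of reach is approached as far as the arm can. A call with a gripper value outside its range is refused whole. The fingers move at their own pace and stop on an object; the grip force is fixed at half the most. Time passes only in rows, so rows that repeat a pose let the fingers close. It gives the time, the measured TCP pose, the force, the opening and the grip force at its end, in the units of the state.
- status.get_obs(): the state, without advancing time (a new reading comes with each control period).
- capture(name): name is "scene" or "top" or "wrist"; returns a dict with "frame" (480x640x3 uint8, red, green, blue), "fovy" (degrees; the focal length in pixels is half the picture's height over the tangent of half this angle, whatever the lens; pixels are square), "cx", "cy" (the principal point, pixels), "rvec" (rotation vector, rad) and "tvec" (3), from world to camera coordinates, as OpenCV has them. Camera axes: x right, y down, z forward; pixel columns grow to the right and rows downward; lengths in m; the calibration is good to about 2 mm. A picture is of the moment at which its call begins. There is no depth.
- order.sign_off(): hands the job in; it is judged then, once.
Trained networks look in the newest picture that a camera, given by its name, has taken for a name from the list of things; names that differ only in an ending like _2 or _b are one class to them, and where a whole thing is asked for, a point or a joint stands for the part that bears it (a point fixed in the world has none). Each returns a list of dicts, best first, with "score" (0 to 1); they miss things now and then, are a little off and sometimes report something else, mostly with a low value. They report only what shows in the picture. A call takes as long as a camera call. They do not tell look-alikes from the thing itself.
- spotter.regions_of(camera, name): "pixels" (480x640 bool, what is visible of it) and "rect" ([left, top, right, bottom] in pixels, round what is visible of it).
The state is a dict: "clock": time; "q": joint angles; "qvel": joint speeds; "joint_efforts": joint torques, N m; "eef_pos": TCP position; "tcp_rot": TCP orientation; "force": force on the tool from outside, world axes, zero at the start; "ft_torque": the same for the moment, N m; "grip_width": opening from 0.0 (shut) to 1.0 (fully open); "finger_force": force on a finger pad.
Only numpy, scipy, OpenCV 4.12 (cv2) and the standard library are available. Lean on these libraries where they do the work, as an engineer would, in place of code of your own. Each camera call takes 0.05 s, during which the arm holds its last target. There are 200 camera calls.

TASK

Get the demagnetiser ready to run: put the dark nut, the bright nut and the bolt into the open well on its top. Then lift the flat steel plate out of its wooden stand, lower it upright through the narrow slot in the yellow guard and keep holding it still with its lower edge about 2 cm below the top of the guard, not resting on anything; finish while still holding it there. Leave the pliers, the blue screwdriver and the bronze bush where they are.

Things in the scene. Friction and masses are not known exactly. Their poses are not given: they have to be found in the camera images.
- demag: Fixed demagnetiser: low green box, 112 x 156 x 64 mm (x, y, z), z up; origin under its centre on the bench. The yellow guard with the slot covers the +y end of its top, the open well is the -y end.
- slot_mouth (a point): Centre of the slot in the yellow guard, at the guard's top face, 64 mm above the bench. Axes as the box. The slot goes straight down, 74 mm along x and 16 mm along y (2 mm more than the steel plate on every side), mouth chamfered 2 mm. The guard is 8 mm thick, 112 x 64 mm (x, y); below it is an open chamber, its floor 55 mm under the guard's top.
- well_floor (a point): Centre of the black rubber floor of the open well in the demagnetiser's top, 36 mm above the bench, 76 mm from slot_mouth along -y. Axes as the box; the floor is 100 mm along x and 84 mm along y; the walls round it are 6 mm thick and rise 20 mm above it; on its +y side the guard starts, its top 28 mm above the well floor.
- plate_mid (a point): Middle of the loose flat steel plate, 70 x 12 x 60 mm (x, y, z), about 0.3 to 0.5 kg, the lowest 5 mm stepped in by 1.5 mm all round, two dark screw holes near its top edge. It stands upright in the stand, z up, its lower 20 mm inside the stand's slot with 2 mm play, so its top edge is 65 mm above the bench.
- plate_edge (a point): Middle of the steel plate's lower edge, 30 mm below plate_mid; same axes.
- stand_top (a point): Centre of the top face of the fixed wooden stand, 96 x 46 x 25 mm (x, y, z); the slot that the steel plate stands in is 74 x 16 mm and 20 mm deep.
- nut_dark_mid (a point): Centre of the dark grey hexagon nut, lying flat, 16 mm high, 30 mm across flats along its x, 34 mm across corners along y. Loose.
- nut_bright_mid (a point): Centre of the bright zinc hexagon nut, same size and axes as the dark one. Loose.
- bolt_mid (a point): Middle of the bright hexagon bolt lying on its side along its x axis, 75 mm long, 8 mm above the bench; the 22 mm wide, 19 mm high head is at the -x end (x from -37 to -28 mm), the rest is the shank, 12 mm across y, from 1 to 15 mm above the surface. Loose.
- nut_dark: The dark nut; origin at the centre of its underside.
- nut_bright: The bright nut; origin at the centre of its underside.
- bolt: The bolt; origin under its middle, on its underside.
- plate: The flat steel plate; origin at the middle of its lower edge.
- pliers: Red-handled pliers lying on the bench, 181 x 62 x 16 mm; origin under the middle. Leave alone.
- driver_blue: Blue-handled screwdriver lying on the bench, 170 x 26 x 24 mm, along its x; origin under the middle. Leave alone.
- bush: Bronze bush standing on the bench, 50 mm across, 38 mm high; origin under its centre. Leave alone.
Things that resemble listed ones, but are neither listed nor needed, are in the scene too. Leave any pink or red look-alike of the part that bears stand_top alone.

How it is judged:
On the way, in this order (a step that is already met when the one before it is completed fails the run):
1. both nuts and the bolt lie in the well, let go (x of nut_dark_mid in the frame of well_floor between -0.05 and 0.05 m and y of nut_dark_mid in the frame of well_floor between -0.042 and 0.042 m and z of each of nut_dark_mid, nut_bright_mid, bolt_mid in the frame of well_floor below 0.026 m and contact force between the fingers and nut_dark below 0.1 N and x of nut_bright_mid in the frame of well_floor between -0.05 and 0.05 m and y of nut_bright_mid in the frame of well_floor between -0.042 and 0.042 m and contact force between the fingers and nut_bright below 0.1 N and x of bolt_mid in the frame of well_floor between -0.05 and 0.05 m and y of bolt_mid in the frame of well_floor between -0.042 and 0.042 m and contact force between the fingers and bolt below 0.1 N), for 0.2 s.
2. the steel plate has been lowered through the slot (horizontal distance between plate_edge and slot_mouth below 0.008 m and angle between the z axis of plate_edge and the z axis of slot_mouth, either way round below 0.1 rad and z of plate_edge in the frame of slot_mouth between -0.034 and -0.012 m), for 0.2 s.
At the end, for the whole second after the job is handed in: Nuts and bolt lie in the well (centres inside its walls, under 26 mm above its floor), not touched by the fingers. The plate's lower edge is within 8 mm of the slot axis, 12 to 34 mm below the guard's top; the plate is upright within 0.1 rad, gripped with over 2 N, slower than 20 mm/s (all of step 1 and all of step 2 and contact force between the fingers and plate above 2 N and linear speed of plate below 0.02 m/s); the arm keeps its last pose, push and grip.
It fails at once if the pliers is moved more than 20 mm (distance of pliers from where it was at the start of the episode above 0.02 m).
It fails at once if the blue screwdriver is moved more than 20 mm (distance of driver_blue from where it was at the start of the episode above 0.02 m).
It fails at once if the bronze bush is moved more than 20 mm (distance of bush from where it was at the start of the episode above 0.02 m).
It also fails if it takes over 72 s, if anything falls off the work surface, if the arm or the gripper's body presses on something with over 40 N, if the wrist force passes 120 N, or if a joint passes its speed limit or range.

## Working session

There is one attempt and no reset: what is moved stays moved. The work goes in short steps, Python scripts to look and compute and a tool call to move; the robot and the scene stay as the last step left them, time stands still between calls to the robot, and variables do not carry over. Pictures are saved under pics/ and viewed, at most 13 in all, crops included, and the job is handed in when it is done.

Besides the shell and the picture viewer there is one more tool, called after "Emit:" by a JSON object that holds its "method" and its "body", one argument or row to a line. drive_tool: Moves the arm, as the interface text tells. Its arguments: {"type":"object","properties":{"targets":{"type":"array","items":{"type":"array"}}},"required":["targets"]}

```bash
ls; mkdir -p pics
cat > h.py <<'E'
import numpy as np, cv2
from bench import status, capture, order, spotter, arm
from scipy.spatial.transform import Rotation as R
def K(c):
    f=240/np.tan(np.radians(c["fovy"])/2); return np.array([[f,0,c["cx"]],[0,f,c["cy"]],[0,0,1]])
def ray(c,uv,z):
    """pixels Nx2 -> world points on plane z"""
    M=cv2.Rodrigues(np.array(c["rvec"],float))[0]; t=np.array(c["tvec"],float).ravel()
    o=-M.T@t; uv=np.atleast_2d(uv).astype(float)
    d=(M.T@np.linalg.inv(K(c))@np.c_[uv,np.ones(len(uv))].T).T
    return o+d*((z-o[2])/d[:,2])[:,None]
def proj(c,P):
    return cv2.projectPoints(np.atleast_2d(P).astype(float),np.array(c["rvec"],float),np.array(c["tvec"],float),K(c),None)[0][:,0]
def save(c,n,crop=None,s=1):
    im=c["frame"][...,::-1]
    if crop: im=im[crop[1]:crop[3],crop[0]:crop[2]]
    cv2.imwrite(f"pics/{n}.png",cv2.resize(im,None,fx=s,fy=s))
def cam(c):
    M=cv2.Rodrigues(np.array(c["rvec"],float))[0]; return -M.T@np.array(c["tvec"],float).ravel()
E
python3 - <<'E'
from h import *
print(status.get_obs()); print(arm.tips_ahead)
for n in ["top","scene"]:
    c=capture(n); save(c,n+"0"); print(n,cam(c),c["fovy"],c["cx"],c["cy"])
    for o in ["demag","stand_top","plate","nut_dark","nut_bright","bolt","pliers","driver_blue","bush"]:
        for r in spotter.regions_of(n,o)[:4]: 
            m=r["pixels"]; ys,xs=np.nonzero(m)
            print(o,round(r["score"],2),np.round(r["rect"]).tolist(),m.sum(), ray(c,[[xs.mean(),ys.mean()]],0.0).round(3).tolist() if len(xs) else "")
E
```

```text
pics
{'clock': 0.0, 'q': array([-1.39109422e+00,  2.21217503e-01,  1.52762178e+00,  1.63241945e-05,
        1.39470084e+00, -1.26125129e-01]), 'qvel': array([-0.00098815, -0.00068948,  0.00066905, -0.00066224,  0.00182017,
        0.00143471]), 'joint_efforts': array([-1.63905093e-03, -4.96906364e+01, -3.89393663e+01, -3.14989493e-04,
        1.13777080e-02, -1.79213777e-05]), 'eef_pos': array([ 0.18805688, -0.59542071,  0.24119892]), 'tcp_rot': array([ 9.88331226e-01,  1.52316903e-01, -1.80501785e-05, -9.73600910e-04]), 'force': array([-0.55919279, -0.0396039 , -0.28878024]), 'ft_torque': array([ 0.00524515, -0.04542155,  0.00237616]), 'finger_force': 0.0, 'grip_width': 1.0009725896268815}
0.011
top [ 0.29667449 -0.19139569  0.90725225] 47.067672689530504 322.5303210439453 238.00133612379437
demag 0.95 [334.0, 110.0, 447.0, 204.0] 7267 [[0.618, -0.309, 0.0]]
stand_top 0.95 [360.0, 362.0, 409.0, 432.0] 2065 [[0.221, -0.288, 0.0]]
stand_top 0.85 [401.0, 259.0, 456.0, 328.0] 1420 [[0.386, -0.365, 0.0]]
stand_top 0.84 [216.0, 285.0, 264.0, 351.0] 1849 [[0.343, -0.055, 0.0]]
plate 0.91 [
[... 971 characters left out ...]
0.363, 0.0]]
plate 0.61 [357.0, 279.0, 400.0, 316.0] 1056 [[0.442, -0.332, 0.0]]
plate 0.26 [364.0, 219.0, 463.0, 284.0] 2966 [[0.644, -0.271, 0.0]]
nut_dark 0.41 [345.0, 297.0, 406.0, 334.0] 1153 [[0.388, -0.363, 0.0]]
nut_bright 0.82 [312.0, 300.0, 331.0, 318.0] 278 [[0.353, -0.278, 0.0]]
nut_bright 0.3 [368.0, 219.0, 460.0, 283.0] 2931 [[0.644, -0.268, 0.0]]
bolt 0.71 [370.0, 217.0, 461.0, 283.0] 2947 [[0.645, -0.27, 0.0]]
bolt 0.61 [296.0, 263.0, 317.0, 286.0] 190 [[0.417, -0.175, 0.0]]
pliers 0.66 [231.0, 222.0, 298.0, 246.0] 658 [[0.496, 0.037, 0.0]]
driver_blue 0.6 [330.0, 216.0, 369.0, 230.0] 191 [[0.688, -0.097, 0.0]]
bush 0.93 [308.0, 230.0, 334.0, 252.0] 478 [[0.556, -0.097, 0.0]]
```

Run:
```python
from h import *
c=capture("top"); save(c,"topcrop",(150,90,470,450),1.66)
```

```text
(no output)
```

View pics/topcrop.png

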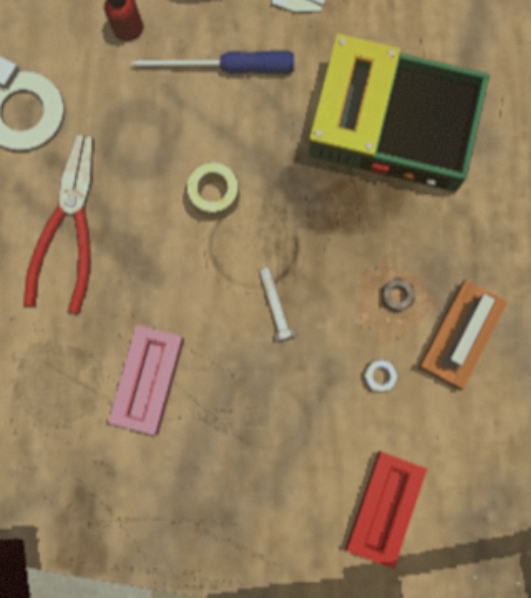

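View pics/scene0.png

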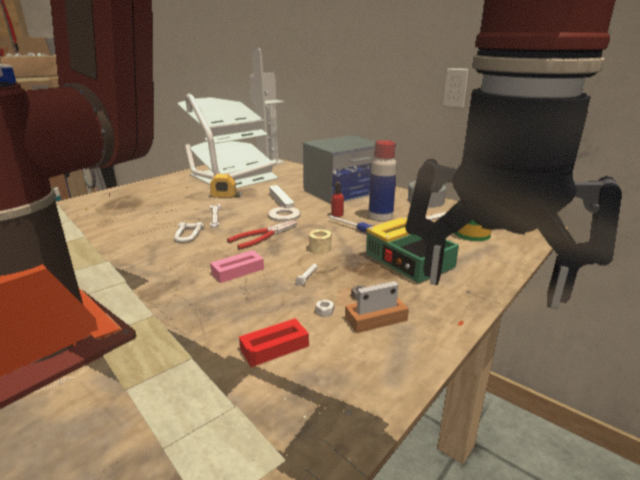

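The top view shows the following, in crop pixels:
- The demagnetiser's guard is at (355,95) and its well at (430,110).
- The wooden stand with the plate is at (463,335).
- The dark nut is at (398,295) and the bright nut at (380,376).
- The bolt is at (275,305), with its head at (285,336).
- The red stand (388,510) and pink stand (146,380) are decoys.

Next I'll fit the poses.

```bash
cat >> h.py <<'E'
from scipy.optimize import minimize
def box(x0,x1,y0,y1,z0,z1): return np.array([[x,y,z] for x in(x0,x1) for y in(y0,y1) for z in(z0,z1)],float)/1000
def prism(pts,z0,z1): return np.array([[x,y,z] for x,y in pts for z in(z0,z1)],float)/1000
hexa=[(17.3*np.cos(a),17.3*np.sin(a)) for a in np.radians(np.arange(30,390,60))]
def cyl(x0,x1,r,zc,n=16): return np.array([[x,r*np.cos(a),zc+r*np.sin(a)] for x in(x0,x1) for a in np.linspace(0,2*np.pi,n)])/1000
MOD={"demag":[box(-56,56,-78,78,0,64)],"nut":[prism(hexa,0,16)],
 "bolt":[cyl(-28,37.5,6.5,8),box(-37,-28,-11,11,-1.5,17.5)],
 "stand":[box(-48,48,-23,23,0,25),box(-35,35,-6,6,5,65)],"plate":[box(-35,35,-6,6,5,65)]}
MOD["demag"]=[box(-56,56,14,78,0,64),box(-56,56,-78,78,0,56)]
S=8
def sil(c,parts,p,shape=(480,640)):
    Rz=R.from_euler("z",p[2]).as_matrix(); im=np.zeros((shape[0]*S,shape[1]*S),np.uint8)
    for V in parts:
        uv=proj(c,V@Rz.T+[p[0],p[1],p[3] if len(p)>3 else 0])
        h=cv2.convexHull(np.round((uv+.5)*S).astype(np.int32)); cv2.fillConvexPoly(im,h,255)
    return cv2.resize(im,shape[::-1],interpolation=cv2.INTER_AREA)/255.
def fill(m):
    m=m.astype(np.uint8); cs,_=cv2.findContours(m,cv2.RETR_EXTERNAL,cv2.CHAIN_APPROX_NONE); o=np.zeros_like(m)
    cv2.drawContours(o,[max(cs,key=cv2.contourArea)],-1,1,-1); return o.astype(float)
def fit(views,parts,p0,dz=0):
    """views: list of (cam, mask)"""
    def f(p):
        e=0
        for c,m in views:
            s=sil(c,parts,p); e+=1-np.minimum(s,m).sum()/np.maximum(s,m).sum()
        return e
    best=None
    for d in (0,.15,-.15):
        q=np.array(p0,float); q[2]+=d
        r=minimize(f,q,method="Nelder-Mead",options=dict(initial_simplex=[q,q+[.01,0,0],q+[0,.01,0],q+[0,0,.15]],xatol=1e-4,fatol=1e-4,maxfev=90))
        if best is None or r.fun<best.fun: best=r
    return best.x,best.fun
E
cat > a.py <<'E'
from h import *
c=capture("top"); reg=lambda n,i=0: spotter.regions_of("top",n)[i]["pixels"]
S=[r["pixels"] for r in spotter.regions_of("top","stand_top")]
P=reg("plate"); st=max(S,key=lambda m:(m&cv2.dilate(P.astype(np.uint8),np.ones((9,9))).astype(bool)).sum())
for n,mod,m,p0 in [("demag","demag",reg("demag"),(.6,-.3,-.23)),("stand+plate","stand",st|P,(.385,-.363,-.53)),("plate","plate",P,(.385,-.363,-.53)),
  ("stand","stand",st|P,(.385,-.363,-.53)),("dark","nut",reg("nut_dark"),(.427,-.303,0)),("bright","nut",reg("nut_bright"),(.348,-.285,0)),("bolt","bolt",reg("bolt"),(.416,-.181,2.9))]:
    if n=="stand": continue
    x,e=fit([(c,fill(m))],MOD[mod],p0); print(n,x.round(4),np.degrees(x[2]).round(1),round(e,3))
T=status.get_obs()["tcp_rot"]; print(R.from_quat(T).as_matrix().round(3).tolist())
w=capture("wrist"); print(cam(w),w["fovy"])
E
time python3 a.py
```

```text
demag [ 0.6058 -0.3038 -0.2509] -14.4 0.017
stand+plate [ 0.3869 -0.3644 -0.5078] -29.1 0.029
plate [ 0.3875 -0.3649 -0.5095] -29.2 0.074
dark [ 0.4271 -0.3021  0.6236] 35.7 0.132
bright [ 0.3471 -0.2831 -0.1013] -5.8 0.062
bolt [ 0.4171 -0.1813  3.4585] 198.2 0.247
[[0.954, 0.301, -0.0], [0.301, -0.954, -0.0], [-0.0, 0.0, -1.0]]
[ 0.26438576 -0.57176444  0.37397546] 71.8724150368347
real	0m13.570s
user	0m19.430s
sys	0m1.690s
```

Emit:
{"method": "drive_tool", "body": {
  "targets": [
    [0.3, [60, -40, 0], -10],
    [0.3, [115, -76, 0], -20],
    [0.3, [170, -112, 10], -30],
    [0.3, [225, -148, 30], -40],
    [0.3, [275, -180, 60], -48],
    [0.3, [305, -200, 95], -48],
    [0.3, [316, -208, 115], -48],
    [0.3, [316, -208, 115], -48],
    [0.3, [316, -208, 115], -48]
  ]
}}

```text
clock: 2.58
eef_pos: [0.4271, -0.3036, 0.1284]
tcp_rot: [0.841, 0.541, -0.0, 0.001]
force: [-0.2, -0.1, -0.7]
grip_width: 0.698
finger_force: 0.0
```

```bash
cat >> h.py <<'E'
def go(x,y,z,yaw,z_is_tcp=True):
    """print tool shift (mm) and roll (deg) to TCP x,y,z with closing line at world yaw deg"""
    o=status.get_obs(); M=R.from_quat(o["tcp_rot"]).as_matrix()
    d=M.T@(np.array([x,y,z])-o["eef_pos"])*1000
    cur=np.degrees(np.arctan2(M[1,1],M[0,1])); dy=(yaw-cur+90)%180-90
    print("shift",d.round(1),"roll",round(-dy,1),"| alt",round(-dy+(180 if dy>0 else -180),1),"q6",np.degrees(o["q"][5]).round(0),"tcp",o["eef_pos"].round(4),"yaw",cur.round(1),"F",o["force"].round(1),"t",round(o["clock"],2),"w",round(o["grip_width"],3),"ff",round(o["finger_force"],1))
E
python3 - <<'E'
from h import *
w=capture("wrist"); save(w,"w1"); print(arm.tips_ahead)
for n,mod,p0 in [("nut_dark","nut",(.427,-.302,-.4)),("nut_bright","nut",(.347,-.283,0)),("plate","plate",(.387,-.3645,-.508))]:
    for r in spotter.regions_of("wrist",n)[:3]:
        x,e=fit([(w,fill(r["pixels"]))],MOD[mod],p0); print(n,round(r["score"],2),np.round(r["rect"]),x.round(4),np.degrees(x[2]).round(1),round(e,3))
c=capture("top")
r=spotter.regions_of("top","bolt")[0]
x,e=fit([(c,fill(r["pixels"]))],MOD["bolt"],(.416,-.181,.3)); print("bolt",r["score"],x.round(4),np.degrees(x[2]).round(1),e)
go(.427,-.302,.015,-24)
E
```

```text
0.011
nut_dark 0.89 [303. 216. 341. 259.] [ 0.4273 -0.3032 -0.4769] -27.3 0.067
nut_bright 0.98 [197. 236. 245. 279.] [ 0.3481 -0.2843 -0.0591] -3.4 0.061
nut_bright 0.32 [191.  44. 284. 140.] [ 0.347 -0.283  0.   ] 0.0 1.0
plate 0.9 [256. 316. 356. 372.] [ 0.3873 -0.3649 -0.5102] -29.2 0.152Traceback (most recent call last):
  File "<stdin>", line 7, in <module>
IndexError: list index out of range
```

View pics/w1.png

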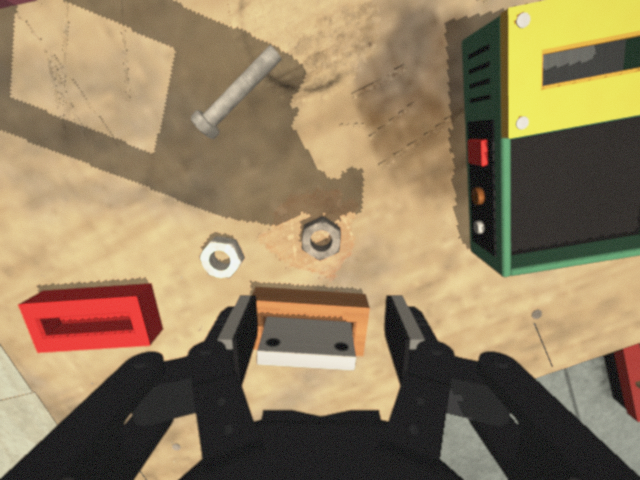

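Run:
```python
from h import *
w=capture("wrist"); o=status.get_obs(); M=R.from_quat(o["tcp_rot"]).as_matrix(); p=o["eef_pos"]
for zt in (-2,3,8,11):
    print(zt,[proj(w,p+M@(np.array([x,y,zt])/1000))[0].round(0).tolist() for x in (11,-11) for y in (-29.7,29.7)])
for r in spotter.regions_of("wrist","bolt")[:2]:
    x,e=fit([(w,fill(r["pixels"]))],MOD["bolt"],(.416,-.181,.3)); print("bolt",r["score"],np.round(r["rect"]),x.round(4),np.degrees(x[2]).round(1),e)
for r in spotter.regions_of("wrist","stand_top")[:3]: print(r["score"],r["rect"])
P=spotter.regions_of("wrist","plate")[0]["pixels"]
st=[r["pixels"] for r in spotter.regions_of("wrist","stand_top") if abs(np.mean(r["rect"][::2])-310)<40]
if st: print("st+pl",fit([(w,fill(st[0]|P))],MOD["stand"],(.387,-.3645,-.508)))
go(.4273,-.3030,.015,-27)
```

```text
-2 [[253.0, 298.0], [388.0, 298.0], [256.0, 341.0], [385.0, 341.0]]
3 [[255.0, 293.0], [386.0, 293.0], [258.0, 335.0], [383.0, 335.0]]
8 [[257.0, 288.0], [384.0, 288.0], [260.0, 329.0], [382.0, 329.0]]
11 [[258.0, 285.0], [383.0, 285.0], [261.0, 326.0], [381.0, 326.0]]
bolt 0.6 [190.  48. 283. 139.] [ 0.4185 -0.1819  0.2959] 17.0 0.18459818767139602
bolt 0.51 [460.   2. 638. 276.] [ 0.416 -0.181  0.3  ] 17.2 1.0
0.97 [17.3, 283.1, 165.5, 350.8]
0.96 [254.6, 286.5, 369.9, 354.2]
0.72 [1.2, 2.7, 39.0, 9.8]
st+pl (array([ 0.38786554, -0.36494716, -0.50231146]), np.float64(0.06663704103135837))
shift [-1.000e-01  6.000e-01  1.124e+02] roll 2.5 | alt -177.5 q6 -19.0 tcp [ 0.4268 -0.3027  0.1274] yaw -24.5 F [ 0.5  1.2 -1.1] t 3.12 w 0.696 ff 0.0
```

Both wrist fits agree with the top view to about 1 mm. Now I'll grasp the dark nut.

Emit:
{"method": "drive_tool", "body": {
  "targets": [
    [0.35, [0, 0.5, 50], 2.5],
    [0.35, [0, 0.5, 95], 2.5],
    [0.35, [0, 0.5, 115], 2.5],
    [0.35, [0, 0.5, 115], 2.5],
    [1, [0, 0.5, 115], 2.5],
    [1, [0, 0.5, 115], 2.5],
    [1, [0, 0.5, 115], 2.5],
    [1, [0, 0.5, 115], 2.5],
    [1, [0, 0.5, 115], 2.5],
    [1, [0, 0.5, 90], 2.5],
    [1, [0, 0.5, 40], 2.5],
    [1, [0, 0.5, 0], 2.5]
  ]
}}

```text
clock: 4.62
eef_pos: [0.4275, -0.3029, 0.1293]
tcp_rot: [0.853, 0.523, 0.0, 0.001]
force: [-0.2, -0.2, -0.8]
grip_width: 0.328
finger_force: 59.4
```

Run:
```python
from h import *
D=np.array([.6058,-.3038]); Rz=R.from_euler("z",-.2509).as_matrix()[:2,:2]
for n,x,y in [("dark",24,-16),("bright",-24,-16),("bolt",0,-46)]:
    print(n,(D+Rz@np.array([x,y])/1000).round(4))
t=D+Rz@np.array([.024,-.016]); go(*t,.13,-14.4)
w=capture("wrist"); 
for r in spotter.regions_of("wrist","demag")[:2]: print(r["score"],r["rect"], fit([(w,fill(r["pixels"]))],MOD["demag"],(.6058,-.3038,-.2509)))
```

```text
dark [ 0.6251 -0.3253]
bright [ 0.5786 -0.3133]
bolt [ 0.5944 -0.3484]
shift [ 69.7 186.2  -0.5] roll -12.6 | alt 167.4 q6 -17.0 tcp [ 0.4275 -0.3029  0.1293] yaw -27.0 F [-0.2 -0.2 -0.8] t 4.62 w 0.328 ff 59.4
0.64 [453.7, 1.8, 640.0, 268.8] (array([ 0.60833583, -0.30419889, -0.25049456]), np.float64(0.004913118748397061))
```

Emit:
{"method": "drive_tool", "body": {
  "targets": [
    [1, [20, 55, 0], -6],
    [1, [40, 110, 0], -12.5],
    [1, [60, 160, 10], -12.5],
    [1, [70, 186, 30], -12.5],
    [1, [70, 186, 55], -12.5],
    [1, [70, 186, 62], -12.5],
    [1, [70, 186, 62], -12.5],
    [1, [70, 186, 62], -12.5],
    [0.5, [70, 186, 62], -12.5],
    [0.5, [70, 186, 62], -12.5],
    [0.5, [70, 186, 62], -12.5],
    [0.4, [70, 186, 30], -12.5],
    [0.3, [60, 150, 0], -12.5],
    [0.3, [20, 100, 0], -12.5],
    [0.3, [-30, 50, 0], -12.5],
    [0.3, [-40, 0, 0], -12.5],
    [0.3, [-40, 0, 0], -12.5]
  ]
}}

```text
clock: 6.85
eef_pos: [0.4047, -0.3364, 0.1256]
tcp_rot: [0.791, 0.611, -0.0, -0.003]
force: [0.8, -1.1, 0.3]
grip_width: 0.699
finger_force: 0.0
```

Run:
```python
from h import *
go(.3478,-.2839,.0125,-4)
go(.3478,-.2839,.0125,-64)
w=capture("wrist"); save(w,"w2")
for n,mod,p0 in [("nut_bright","nut",(.348,-.284,-.07)),("demag","demag",(.6058,-.3038,-.2509)),("nut_dark","nut",(.6251,-.3253,0,.036))]:
    for r in spotter.regions_of("wrist",n)[:2]:
        x,e=(np.zeros(3),9) if n=="nut_dark" else fit([(w,fill(r["pixels"]))],MOD[mod],p0); print(n,round(r["score"],2),np.round(r["rect"]),x.round(4),np.degrees(x[2]).round(1),round(e,3))
        if n=="nut_dark": ys,xs=np.nonzero(r["pixels"]); print(ray(w,[[xs.mean(),ys.mean()]],.05), Rz)if 0 else print(ray(w,[[xs.mean(),ys.mean()]],.05))
```

```text
shift [ 36.1 -67.8 113.5] roll -10.6 | alt 169.4 q6 -34.0 tcp [ 0.4047 -0.3364  0.1256] yaw -14.6 F [ 0.8 -1.1  0.3] t 6.85 w 0.699 ff 0.0
shift [ 36.1 -67.8 113.5] roll 49.4 | alt -130.6 q6 -34.0 tcp [ 0.4047 -0.3364  0.1256] yaw -14.6 F [ 0.8 -1.1  0.3] t 6.85 w 0.699 ff 0.0
nut_bright 0.66 [489.   0. 640. 260.] [ 0.348 -0.284 -0.07 ] -4.0 1.0
nut_bright 0.59 [209. 172. 256. 219.] [ 0.3478 -0.2848 -0.0289] -1.7 0.06
demag 0.93 [489.   0. 639. 259.] [ 0.6089 -0.3044 -0.2474] -14.2 0.02
nut_dark 0.56 [626. 135. 640. 182.] [0. 0. 0.] 0.0 9
[[ 0.60414448 -0.32151593  0.05      ]]
```

View pics/w2.png

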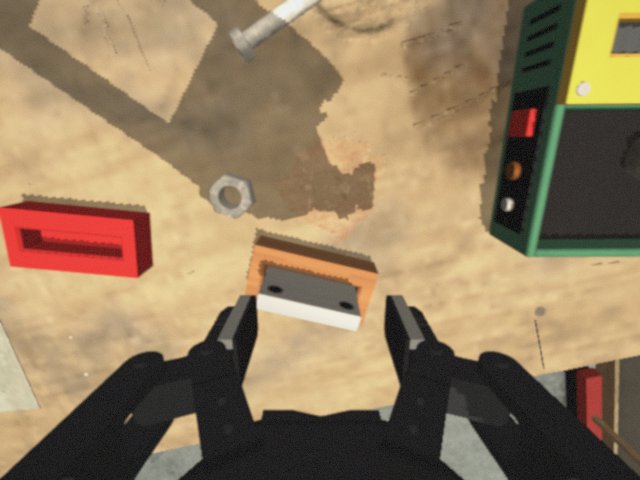

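The wrist picture shows the dark nut in the well at its right edge (635,155). The bright nut is at (232,195). Picking it up next.

Emit:
{"method": "drive_tool", "body": {
  "targets": [
    [0.35, [20, -40, 0], -8],
    [0.35, [36, -68, 20], -12],
    [0.35, [36, -68, 70], -12],
    [0.35, [36, -68, 105], -12],
    [0.35, [36, -68, 113], -12],
    [0.35, [36, -68, 113], -12],
    [1, [36, -68, 113], -12],
    [1, [36, -68, 113], -12],
    [1, [36, -68, 113], -12],
    [1, [36, -68, 113], -12],
    [1, [36, -68, 113], -12],
    [1, [36, -68, 80], -12],
    [1, [36, -68, 30], -12],
    [1, [36, -68, 0], -12],
    [1, [36, -68, 0], -12]
  ]
}}

```text
clock: 8.93
eef_pos: [0.3541, -0.2885, 0.1309]
tcp_rot: [0.722, 0.692, -0.0, 0.004]
force: [0.5, 0.5, -1.6]
grip_width: 0.323
finger_force: 59.6
```

Run:
```python
from h import *
D=np.array([.6070,-.3040]); Rz=R.from_euler("z",-.25).as_matrix()[:2,:2]
t=D+Rz@np.array([-.024,-.016]); print(t); go(*t,.067,-14.4)
```

```text
[ 0.57978764 -0.3135649 ]
shift [-14.9 226.2  65.2] roll 11.9 | alt -168.1 q6 -47.0 tcp [ 0.3541 -0.2885  0.1309] yaw -2.5 F [ 0.5  0.5 -1.6] t 8.93 w 0.323 ff 59.6
```

Run:
```python
from h import *
w=capture("wrist"); w=capture("wrist"); save(w,"w3",(180,220,460,430),2)
go(.5798,-.3136,.067,-14.4)
```

```text
shift [-17.2 228.5  60.4] roll 11.9 | alt -168.1 q6 -47.0 tcp [ 0.3523 -0.2865  0.1273] yaw -2.5 F [-1.2  0.3 -1.4] t 9.03 w 0.323 ff 59.6
```

View pics/w3.png

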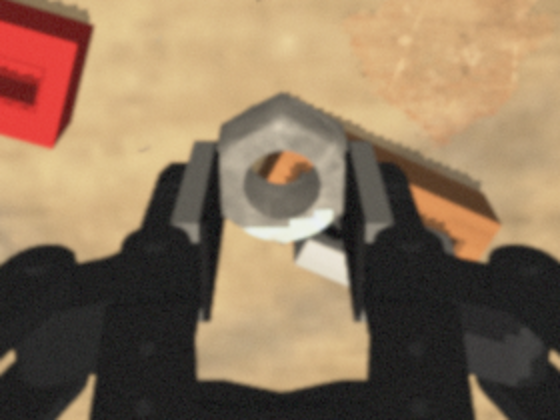

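The picture shows the bright nut held flat between the pads at (285,165). Dropping it into the well.

Emit:
{"method": "drive_tool", "body": {
  "targets": [
    [1, [-5, 60, 0], 6],
    [1, [-10, 120, 0], 12],
    [1, [-15, 180, 0], 12],
    [1, [-18, 220, 15], 12],
    [1, [-18, 229, 45], 12],
    [1, [-18, 229, 59], 12],
    [1, [-18, 229, 59], 12],
    [1, [-18, 229, 59], 12],
    [1, [-18, 229, 59], 12],
    [0.5, [-18, 229, 59], 12],
    [0.5, [-18, 229, 59], 12],
    [0.5, [-18, 229, 59], 12],
    [0.4, [-18, 229, 30], 12],
    [0.3, [0, 200, 0], 12],
    [0.3, [50, 150, 0], 12],
    [0.3, [100, 100, 0], 12],
    [0.3, [105, 90, 0], 12],
    [0.3, [105, 90, 0], 12],
    [0.3, [105, 90, 0], 12],
    [0.3, [105, 90, 0], 12]
  ]
}}

```text
clock: 11.52
eef_pos: [0.4477, -0.1864, 0.1276]
tcp_rot: [0.791, 0.612, 0.0, 0.0]
force: [-0.1, 0.5, -0.1]
grip_width: 0.703
finger_force: 0.0
```

Run:
```python
from h import *
w=capture("wrist"); save(w,"w4"); c=capture("top")
for cn,cc in (("wrist",w),("top",c)):
  for r in spotter.regions_of(cn,"bolt")[:2]:
    x,e=fit([(cc,fill(r["pixels"]))],MOD["bolt"],(.417,-.181,.3)); print("bolt",cn,r["score"],np.round(r["rect"]),x.round(4),np.degrees(x[2]).round(1),round(e,3))
go(.4175,-.1815,.013,107.2)
```

```text
bolt wrist 0.77 [239. 214. 327. 275.] [ 0.4184 -0.1814  0.3284] 18.8 0.167
shift [ -3.2 -29.6 114.1] roll 58.3 | alt -121.7 q6 -17.0 tcp [ 0.447  -0.1859  0.1271] yaw -14.5 F [-0.7  0.4  0.6] t 11.72 w 0.697 ff 0.0
```

View pics/w4.png

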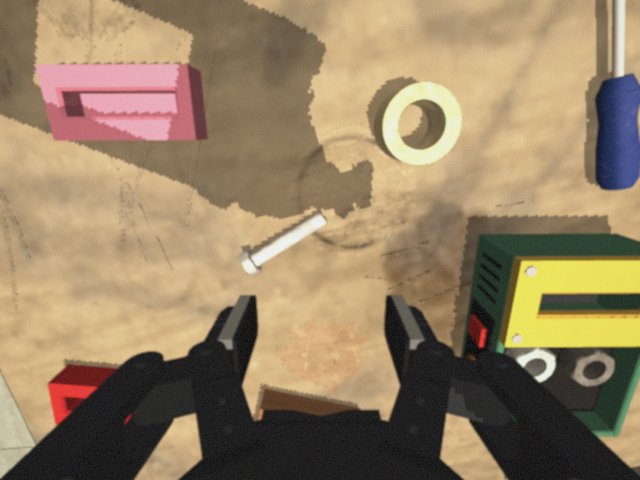

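Both nuts lie flat in the well, at (535,367) and (593,367). The bolt runs from its head at (250,263) to its tip at (322,219). Grasping the bolt.

Emit:
{"method": "drive_tool", "body": {
  "targets": [
    [0.45, [-3, -20, 0], 10],
    [0.45, [-5.5, -33.5, 10], 20],
    [0.45, [-5.5, -33.5, 30], 30],
    [0.45, [-5.5, -33.5, 60], 40],
    [0.45, [-5.5, -33.5, 85], 50],
    [0.45, [-5.5, -33.5, 105], 57.5],
    [0.45, [-5.5, -33.5, 113.5], 57.5],
    [0.45, [-5.5, -33.5, 113.5], 57.5],
    [0.45, [-5.5, -33.5, 113.5], 57.5],
    [1, [-5.5, -33.5, 113.5], 57.5],
    [1, [-5.5, -33.5, 113.5], 57.5],
    [1, [-5.5, -33.5, 113.5], 57.5],
    [1, [-5.5, -33.5, 113.5], 57.5],
    [1, [-5.5, -33.5, 113.5], 57.5],
    [1, [-5.5, -33.5, 80], 57.5],
    [1, [-5.5, -33.5, 30], 57.5],
    [1, [-5.5, -33.5, 0], 57.5],
    [1, [-5.5, -33.5, 0], 57.5],
    [1, [-5.5, -33.5, 0], 57.5],
    [1, [-5.5, -33.5, 0], 57.5]
  ]
}}

```text
clock: 14.22
eef_pos: [0.4119, -0.1817, 0.1255]
tcp_rot: [0.988, 0.157, -0.001, -0.001]
force: [0.3, 0.2, 0.2]
grip_width: 0.106
finger_force: 59.0
```

Run:
```python
from h import *
w=capture("wrist"); save(w,"w5",(180,180,460,390),1.5)
D=np.array([.6070,-.3040]); Rz=R.from_euler("z",-.25).as_matrix()[:2,:2]
t=D+Rz@np.array([-.005,-.050]); print(t); go(*t,.070,75.6)
```

```text
[ 0.58978524 -0.3512086 ]
shift [116.8 216.2  54.9] roll 32.4 | alt -147.6 q6 38.0 tcp [ 0.412  -0.1818  0.1256] yaw -72.0 F [ 0.4 -0.1 -0.6] t 14.28 w 0.105 ff 59.0
```

View pics/w5.png

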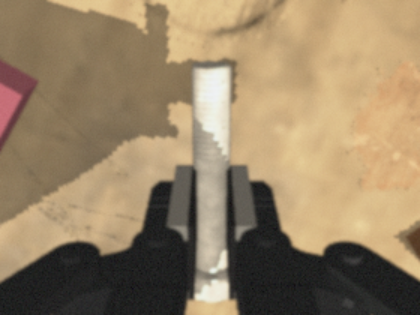

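Emit:
{"method": "drive_tool", "body": {
  "targets": [
    [1, [28, 52, 0], 10],
    [1, [56, 104, 0], 20],
    [1, [84, 156, 0], 30],
    [1, [110, 203, 10], 32.5],
    [1, [117, 216, 40], 32.5],
    [1, [117, 216, 56], 32.5],
    [1, [117, 216, 56], 32.5],
    [1, [117, 216, 56], 32.5],
    [1, [117, 216, 56], 32.5],
    [0.7, [117, 216, 56], 32.5],
    [0.7, [117, 216, 56], 32.5],
    [0.7, [117, 216, 56], 32.5],
    [0.6, [117, 216, 25], 32.5],
    [0.5, [90, 210, 0], 40],
    [0.5, [30, 195, 0], 47],
    [0.5, [-30, 180, 0], 47],
    [0.5, [-80, 166.5, 0], 47],
    [0.5, [-80, 166.5, 0], 47],
    [0.5, [-80, 166.5, 0], 47],
    [0.5, [-80, 166.5, 0], 47]
  ]
}}

```text
clock: 16.77
eef_pos: [0.3896, -0.3658, 0.1277]
tcp_rot: [0.968, -0.25, 0.0, 0.0]
force: [-0.0, -0.2, -0.4]
grip_width: 0.501
finger_force: 0.0
```

Run:
```python
from h import *
w=capture("wrist"); save(w,"w6")
P=spotter.regions_of("wrist","plate")
for r in P[:2]: print(r["score"],r["rect"],fit([(w,fill(r["pixels"]))],MOD["plate"],(.3875,-.3648,-.508)))
c=capture("top")
for r in spotter.regions_of("wrist","demag")[:1]: print("demag w",fit([(w,fill(r["pixels"]))],MOD["demag"],(.607,-.304,-.25)))
go(.3875,-.3648,.041,60.9)
```

```text
0.91 [311.6, 196.3, 330.3, 315.8] (array([ 0.38697413, -0.36455424, -0.50421824]), np.float64(0.05469921172965453))
demag w (array([ 0.6079793 , -0.30329092, -0.24755808]), np.float64(0.2022810212565166))
shift [-1.7  0.3 86.2] roll 0.2 | alt -179.8 q6 67.0 tcp [ 0.3891 -0.3654  0.1272] yaw -118.9 F [-0.1 -0.3  0. ] t 16.98 w 0.5 ff 0.0
```

View pics/w6.png

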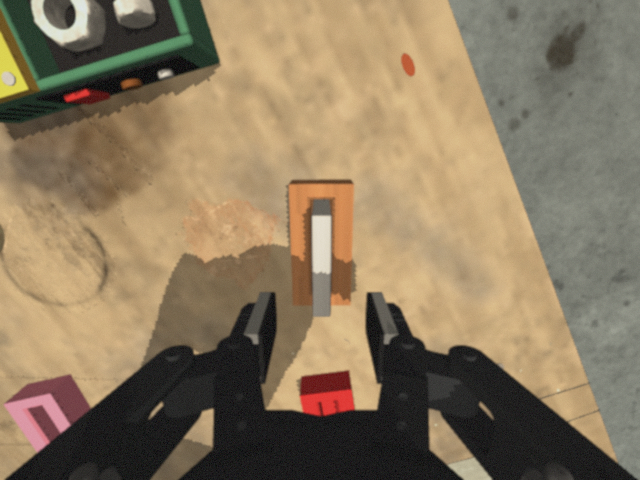

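The plate is centred between the pads, from (321,200) to (321,315), and the bolt head shows in the well at (135,10). Grasping the plate.

Emit:
{"method": "drive_tool", "body": {
  "targets": [
    [0.5, [-2, 0.3, 40], 0],
    [0.5, [-2, 0.3, 75], 0],
    [0.5, [-2, 0.3, 86], 0],
    [0.5, [-2, 0.3, 86], 0],
    [0.5, [-2, 0.3, 86], 0],
    [1, [-2, 0.3, 86], 0],
    [1, [-2, 0.3, 86], 0],
    [1, [-2, 0.3, 86], 0],
    [1, [-2, 0.3, 86], 0],
    [1, [-2, 0.3, 86], 0],
    [1, [-2, 0.3, 80], 0],
    [1, [-2, 0.3, 65], 0],
    [1, [-2, 0.3, 45], 0],
    [1, [-2, 0.3, 25], 0],
    [1, [-2, 0.3, 5], 0],
    [1, [-2, 0.3, -10], 0],
    [1, [-2, 0.3, -10], 0],
    [1, [-2, 0.3, -10], 0],
    [1, [-2, 0.3, -10], 0]
  ]
}}

```text
clock: 19.35
eef_pos: [0.386, -0.3642, 0.1362]
tcp_rot: [0.968, -0.25, -0.001, -0.001]
force: [0.7, -0.5, -2.9]
grip_width: 0.135
finger_force: 58.7
```

```bash
cat >> h.py <<'E'
def slot(c,z=.064):
    """slot centre/yaw from hole in the yellow guard (picture c), on plane z"""
    hsv=cv2.cvtColor(c["frame"],cv2.COLOR_RGB2HSV); m=cv2.inRange(hsv,(22,140,110),(34,255,255))
    cs,h=cv2.findContours(m,cv2.RETR_CCOMP,cv2.CHAIN_APPROX_NONE)
    holes=[k for k,hh in zip(cs,h[0]) if hh[3]>=0 and cv2.contourArea(k)>100]
    if not holes: return None
    k=max(holes,key=cv2.contourArea)[:,0]
    W=ray(c,k,z)[:,:2]; (cc,s,a)=cv2.minAreaRect((W*1000).astype(np.float32))
    return np.array(cc)/1000,s,a
def guard(c):
    hsv=cv2.cvtColor(c["frame"],cv2.COLOR_RGB2HSV); m=cv2.inRange(hsv,(22,140,110),(34,255,255))
    k=max(cv2.findContours(m,cv2.RETR_EXTERNAL,cv2.CHAIN_APPROX_NONE)[0],key=cv2.contourArea)[:,0]
    W=ray(c,k,.064)[:,:2]; (cc,s,a)=cv2.minAreaRect((W*1000).astype(np.float32)); return np.array(cc)/1000,s,a
E
python3 - <<'E'
from h import *
c=capture("top"); print("slot",slot(c)); print("guard",guard(c)); save(c,"top2",(320,90,480,220),4)
w=capture("wrist"); print("w slot",slot(w)); print(guard(w))
for n in ("nut_dark","nut_bright","bolt"):
    for r in spotter.regions_of("top",n)[:2]: print(n,round(r["score"],2),np.round(r["rect"]))
for r in spotter.regions_of("top","demag")[:1]: print("demag",fit([(c,fill(r["pixels"]))],MOD["demag"],(.607,-.304,-.25)))
for k in (1.0,):
  D=np.array([.607,-.304]); print("pred slot",D+R.from_euler("z",-.25).as_matrix()[:2,:2]@[0,.046])
go(.617,-.2594,.12,75.6)
E
```

```text
slot (array([ 0.61728949, -0.25937286]), (19.726770401000977, 78.19227600097656), 75.7293701171875)
guard (array([ 0.61662787, -0.25888501]), (64.0901870727539, 113.1680908203125), 75.46070861816406)
w slot (array([ 0.564745  , -0.27141916]), (8.187223434448242, 8.590054512023926), 10.195937156677246)
(array([ 0.56998822, -0.27750037]), (20.921518325805664, 46.85441207885742), 44.12827682495117)
nut_dark 0.72 [393. 136. 411. 160.]
nut_bright 0.72 [384. 162. 404. 179.]
bolt 0.69 [410. 143. 428. 186.]
demag (array([ 0.60596267, -0.3037969 , -0.25273947]), np.float64(0.02402978939993128))
pred slot [ 0.61838058 -0.25943003]
shift [ 150.7 -203.8   17. ] roll -14.6 | alt 165.4 q6 67.0 tcp [ 0.3864 -0.3647  0.137 ] yaw -119.0 F [ 0.1 -0.4 -4. ] t 19.65 w 0.132 ff 58.7
```

View pics/top2.png

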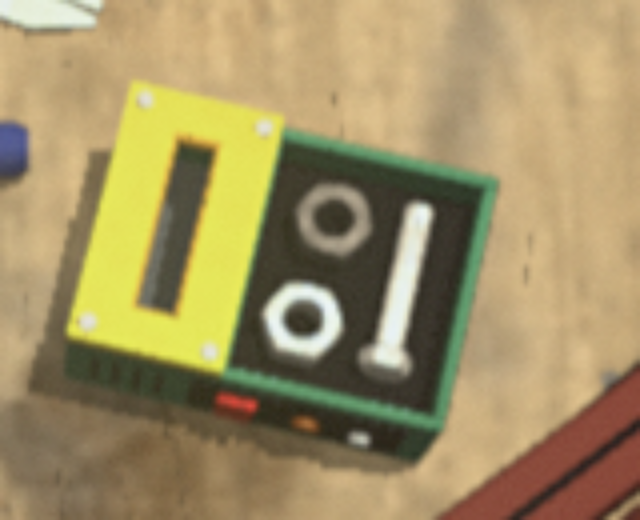

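The top view shows both nuts and the bolt lying separately in the well, at (333,218), (303,320) and (405,290). The slot is clear at (177,228). The plate is held, so I'll move above the slot.

Emit:
{"method": "drive_tool", "body": {
  "targets": [
    [1, [30, -40, 0], -5],
    [1, [60, -80, 0], -10],
    [1, [90, -120, 0], -14.5],
    [1, [120, -160, 0], -14.5],
    [1, [142, -192, 0], -14.5],
    [1, [150, -203.8, 5], -14.5],
    [1, [150, -203.8, 20], -14.5],
    [1, [150, -203.8, 27], -14.5],
    [1, [150, -203.8, 27], -14.5],
    [1, [150, -203.8, 27], -14.5],
    [1, [150, -203.8, 27], -14.5],
    [1, [150, -203.8, 27], -14.5]
  ]
}}

```text
clock: 21.15
eef_pos: [0.6167, -0.2595, 0.1109]
tcp_rot: [0.992, -0.126, 0.0, 0.0]
force: [0.0, -1.0, -2.6]
grip_width: 0.13
finger_force: 59.0
```

Run:
```python
from h import *
go(.6170,-.2592,.080,75.6)
w=capture("wrist"); print("wslot",slot(w)); print("wguard",guard(w))
o=status.get_obs(); M=R.from_quat(o["tcp_rot"]).as_matrix(); p=o["eef_pos"]
im=w["frame"].copy()
# predicted slot (green) and plate lower outline at step top (red), edge rim (blue)
Rz=R.from_euler("z",np.radians(-14.4)).as_matrix()
L=np.array([[-37,-8,0],[37,-8,0],[37,8,0],[-37,8,0]])/1000@Rz.T+[.6170,-.2592,.064]
B=p+(np.array([[-35,-6,31],[35,-6,31],[35,6,31],[-35,6,31]])/1000)@M.T
T=p+(np.array([[-35,-6,-24],[35,-6,-24],[35,6,-24],[-35,6,-24]])/1000)@M.T
for X,col in ((L,(0,255,0)),(B,(255,0,0)),(T,(0,0,255))): cv2.polylines(im,[np.round(proj(w,X)*8).astype(np.int32)],True,col,1,cv2.LINE_AA,3)
cv2.imwrite("pics/w7.png",cv2.resize(im[130:430,190:450,::-1],None,fx=2,fy=2,interpolation=cv2.INTER_CUBIC))
P=spotter.regions_of("wrist","plate")
for r in P[:2]: print(r["score"],r["rect"])
```

```text
shift [ 0.2 -0.4 30.9] roll -0.1 | alt 179.9 q6 75.0 tcp [ 0.6167 -0.2595  0.1109] yaw -104.5 F [ 0.  -1.  -2.6] t 21.15 w 0.13 ff 59.0
wslot (array([ 0.65890344, -0.29633795]), (8.60403060913086, 8.62104320526123), 31.557918548583984)
wguard (array([ 0.64313025, -0.26643893]), (64.83243560791016, 61.316802978515625), 75.52511596679688)
0.71 [304.2, 223.2, 338.6, 418.1]
```

View pics/w7.png

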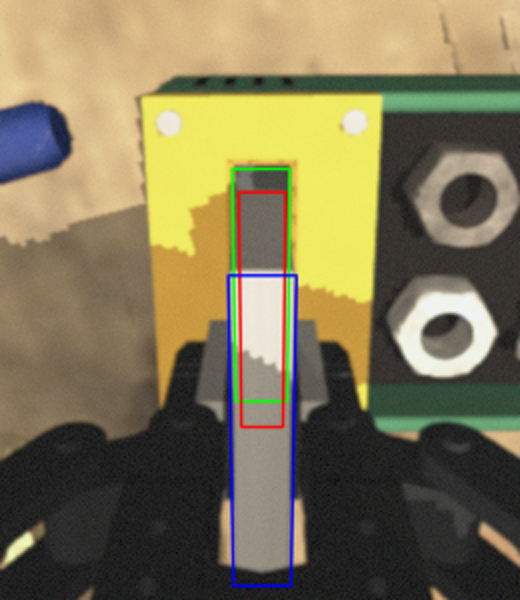

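Run:
```python
from h import *
w=capture("wrist"); o=status.get_obs(); M=R.from_quat(o["tcp_rot"]).as_matrix(); p=o["eef_pos"]
m=fill(spotter.regions_of("wrist","plate")[0]["pixels"])
V=box(-35,35,-6,6,0,60)-[0,0,.03]
def f(a): # a: x mm, y mm, z mm of edge below tcp, pitch deg about tool y
    Q=R.from_euler("y",a[3],degrees=True).as_matrix()
    X=p+(V*[1,1,-1]@Q.T+np.array([a[0],a[1],a[2]-30])/1000)@M.T
    im=np.zeros((480*8,640*8),np.uint8); cv2.fillConvexPoly(im,cv2.convexHull(np.round((proj(w,X)+.5)*8).astype(np.int32)),255)
    s=cv2.resize(im,(640,480),interpolation=cv2.INTER_AREA)/255.; return 1-np.minimum(s,m).sum()/np.maximum(s,m).sum()
for z0 in (36,40):
    q=np.array([0.5,0,z0,0.]); r=minimize(f,q,method="Nelder-Mead",options=dict(initial_simplex=[q,q+[2,0,0,0],q+[0,1,0,0],q+[0,0,3,0],q+[0,0,0,3]],maxfev=250))
    print(r.x.round(2),round(r.fun,3), "at nominal",round(f([.5,0,36,0]),3))
ys=np.nonzero(m.any(1))[0]
for v in range(ys[0],ys[-1]+1,15): u=np.nonzero(m[v])[0]; print(v,u[0],u[-1],end=" | ")
```

```text
[-2.38 -0.12 43.18 -1.42] 0.043 at nominal 0.111
[-2.79 -0.09 43.46 -0.09] 0.042 at nominal 0.111
225 313 326 | 240 307 333 | 255 306 334 | 270 304 336 | 285 305 336 | 300 306 336 | 315 305 336 | 330 307 334 | 345 306 335 | 360 307 334 | 375 307 334 | 390 307 336 | 405 307 334 |
```

The overlay shows the real slot, chamfer included, at (262,160), within about 0.5 mm of the prediction. The plate is centred on it at u≈262. Lowering gently.

Emit:
{"method": "drive_tool", "body": {
  "targets": [
    [1, [0, -0.2, 4], 0],
    [1, [0, -0.3, 8], 0],
    [1, [0, -0.3, 12], 0],
    [1, [0, -0.3, 15], 0],
    [1, [0, -0.3, 15], 0],
    [1, [0, -0.3, 15], 0]
  ]
}}

```text
clock: 22.1
eef_pos: [0.6166, -0.259, 0.0954]
tcp_rot: [0.992, -0.126, 0.0, 0.0]
force: [0.0, 0.8, -3.0]
grip_width: 0.131
finger_force: 59.0
```

No contact: the force is unchanged. Continuing down.

Emit:
{"method": "drive_tool", "body": {
  "targets": [
    [1, [0, 0, 4], 0],
    [1, [0, 0, 8], 0],
    [1, [0, 0, 12], 0],
    [1, [0, 0, 14.5], 0],
    [1, [0, 0, 14.5], 0],
    [1, [0, 0, 14.5], 0],
    [1, [0, 0, 14.5], 0],
    [1, [0, 0, 14.5], 0]
  ]
}}

```text
clock: 23.1
eef_pos: [0.6166, -0.259, 0.081]
tcp_rot: [0.992, -0.126, 0.0, 0.0]
force: [0.3, 0.3, -2.9]
grip_width: 0.131
finger_force: 59.0
```

Run:
```python
from h import *
go(.6170,-.2592,.081,75.6)
c=capture("scene"); save(c,"s2",(340,190,480,295),5)
w=capture("wrist")
for n in ("nut_dark","nut_bright","bolt"):
    for r in spotter.regions_of("wrist",n)[:1]: print(n,round(r["score"],2),np.round(r["rect"]))
```

```text
shift [ 0.4  0.1 -0. ] roll -0.1 | alt 179.9 q6 75.0 tcp [ 0.6166 -0.259   0.081 ] yaw -104.5 F [ 0.3  0.3 -2.9] t 23.1 w 0.131 ff 59.0
nut_dark 0.94 [404. 212. 475. 272.]
nut_bright 0.83 [394. 288. 458. 346.]
bolt 0.64 [402. 209. 474. 273.]
```

View pics/s2.png

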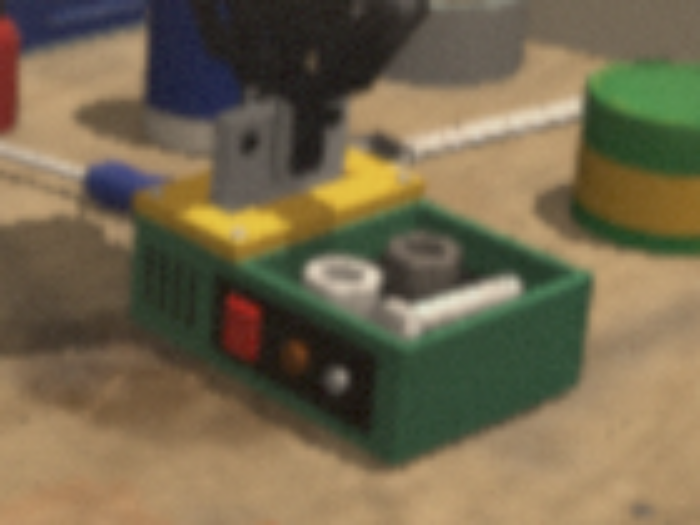

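The picture shows the plate upright in the slot, with about 41 mm of it above the guard at (280,150), which puts its lower edge about 19 mm down. The measured force is still just the plate's weight. Both nuts and the bolt lie in the well, at (343,275), (423,255) and (455,305). Handing in.

```bash
python3 -c "
from bench import order
print(order.sign_off())"
```

```text
the job is handed in; nothing more can be done
None
```

I handed the job in at about 23 s: both nuts and the bolt lie in the well, and the plate is held upright in the slot with its lower edge about 19 mm below the guard's top; no verdict was returned.

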